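Start the grain sample cleaner

TASK

Start the sample cleaner: push its half-open tin drawer fully home, then press the raised near ends of the rockers fully down so they stay on, in this order: blue (fan), yellow (shaker), green (feeder). Leave the red rocker alone, and do not pick up or move the two sample cans, the jar or the strike-off bar.

Things in the scene. Friction and masses are not known exactly. Their poses are not given: they have to be found in the camera images.
- case: Fixed grey case of the sample cleaner, 200 mm deep (x) by 400 wide (y) by 100 high; origin: centre of its underside. x points from its front face (robot side, x = -100 mm) to the back, y left, z up. Fixed sieve pan on top, 116 across, 34 high, at x +10, y +130. Rockers in a row on top, pivots at x -5, y -150, -92, -34, +24, in an order that changes; bezels 9 high.
- drawer (a joint): Opening of the tin catch drawer in m: 0 is fully home against the front of the case (a hard stop), growing as it comes out towards the robot along the case's -x; at most 0.09. Slides with about 1.5 N of friction and stays where left. Starts part open.
- drawer_front (a point): Centre of the flat outer face of the drawer's front plate, 51 mm above the shelf; the plate is 150 mm wide (along the case's y) and reaches from 20 to 82 mm above the shelf. When home this face lies 106 mm in front of the case's origin. Moves with the drawer; axes as the case's.
- blue (a joint): Angle of the blue rocker (fan), rad: 0 off (near half, towards the case's front, sticks up; far half flush), 0.35 fully on (near half flush and level, far half up). Starts near 0. A V-shaped paddle 30 mm wide, 60 long along the case's x; friction keeps it where it is left; about 2 to 4 N down on the near end moves it.
- blue_press (a point): Point on the top face of the blue rocker's near half, mid-width, 22 mm from the pivot towards the case's front. About 123 mm above the shelf when off, 116 mm when fully on; moves with the rocker. At angle 0.35 its axes are turned 0.35 rad from the case's.
- yellow (a joint): Angle of the yellow rocker (shaker), rad: 0 off (near half, towards the case's front, sticks up; far half flush), 0.35 fully on (near half flush and level, far half up). Starts near 0. A V-shaped paddle 30 mm wide, 60 long along the case's x; friction keeps it where it is left; about 2 to 4 N down on the near end moves it.
- yellow_press (a point): Point on the top face of the yellow rocker's near half, mid-width, 22 mm from the pivot towards the case's front. About 123 mm above the shelf when off, 116 mm when fully on; moves with the rocker. At angle 0.35 its axes are turned 0.35 rad from the case's.
- green (a joint): Angle of the green rocker (feeder), rad: 0 off (near half, towards the case's front, sticks up; far half flush), 0.35 fully on (near half flush and level, far half up). Starts near 0. A V-shaped paddle 30 mm wide, 60 long along the case's x; friction keeps it where it is left; about 2 to 4 N down on the near end moves it.
- green_press (a point): Point on the top face of the green rocker's near half, mid-width, 22 mm from the pivot towards the case's front. About 123 mm above the shelf when off, 116 mm when fully on; moves with the rocker. At angle 0.35 its axes are turned 0.35 rad from the case's.
- red (a joint): Angle of the red rocker (purge (to be left alone)), rad: 0 off (near half, towards the case's front, sticks up; far half flush), 0.35 fully on (near half flush and level, far half up). Starts near 0. A V-shaped paddle 30 mm wide, 60 long along the case's x; friction keeps it where it is left; about 2 to 4 N down on the near end moves it.
- red_press (a point): Point on the top face of the red rocker's near half, mid-width, 22 mm from the pivot towards the case's front. About 123 mm above the shelf when off, 116 mm when fully on; moves with the rocker. At angle 0.35 its axes are turned 0.35 rad from the case's.
- can_a: The first loose open aluminium sample can, dented, 70 mm across, 85 high, standing in front of the case on one side of the drawer; origin at the centre of its underside. Bystander.
- can_b: The second loose open aluminium sample can, dented, 70 mm across, 85 high, standing in front of the case on one side of the drawer; origin at the centre of its underside. Bystander.
- jar: Loose olive-green glass jar with screw lid, 76 mm across, 120 high, standing to the right of the case (towards -y); origin at the centre of its underside. Bystander.
- bar: Loose red plastic strike-off bar, 240 mm (its x) by 32 by 10, lying flat to the left of the case (towards +y); origin at the centre of its underside. Bystander.

How it is judged:
By the outcome, as a careful person would: the job done as asked, in the order asked, and still so for the second after the job is handed in, with the robot touching nothing.
It also fails if it takes over 48 s, if anything falls off the work surface, if the arm or the gripper's body presses on something with over 40 N, if the wrist force passes 120 N, or if a joint passes its speed limit or range.

ROBOT

A 6-joint arm with a two-finger parallel gripper is mounted at the origin on the work surface. World frame = base frame: x ahead of the robot, y to its left, z up, the work surface at z = 0. Lengths are in mm, angles in rad, forces in N, time in s.
With the tool pointing down it reaches from about 275 to 750 mm from the base axis. Payload 10.2 kg.
Tool frame: the origin (TCP) lies between the finger pads; the fingertips stand 11 mm ahead of it and the grasp point (between the pads) lies 8 mm behind it; z points along the fingers, y is the line along which they close (so a half turn about z gives the same grasp; the last joint's range is limited). The gripper opens to 85 mm and grips with 20 to 120 N. Pads are 22 mm wide; open, the fingers measure 114 mm over their backs; the gripper's body (76 mm by 85 mm) begins 54 mm behind the grasp point. The pads swing forward as they close: fully open they stand 13 mm farther back than shut.
Start: joints at [0.897, 0.313, 1.498, -0, 1.331, -0.223], TCP at [228.748, 472.552, 242.294] pointing down, gripper open.
Joint ranges: [-2.94, 2.94], [-0.97, 2.17], [0.19, 2.56], [-1.23, 4.37], [0.02, 3.11], [-2.88, 2.88]. Speed limits (rad/s): [2.39, 2.39, 3.01, 3.14, 3.14, 3.14].

INTERFACE

Orientations are given as a unit quaternion [w, x, y, z].
In Python, from rig import sense, eyes, finish_job gives the robot as it stands.
- The arm moves only by the shell command python3 -m jog 'ROWS' [FORCE]. ROWS is JSON, a list of rows, each a list of 7 numbers: the shift along the tool's x, y, z in m, then the turn, a rotation vector about the tool's x, y, z in rad, then the finger opening in m, from 0 to 0.0854. In form: [[dx, dy, dz, rx, ry, rz, gripper], ...]. A call has 1 to 5 rows; each row shifts and turns the commanded pose from where the row before left it, along the tool's axes as they then stand; what a row does not reach is not made up. A row lasts 1/10 s, in which the tool goes at most 50 mm and 8.59 degrees, less where a joint would pass 70% of its speed; a pose out of reach is approached as far as the arm can. A call is refused whole if a number of a shift passes 0.05 or a number of a turn 0.15, either way. A call with a gripper value outside its range is refused whole. The fingers move at their own pace and stop on an object; FORCE is the grip in N (left out, the last holds). Time passes only in rows, so rows that do not move let the fingers close. It gives the time, the measured TCP pose, the force, the opening and the grip force at its end, in the units of the state.
- sense(): the state, without advancing time (a new reading comes with each control period).
- eyes.capture(name): name is "scene" or "top"; returns the picture (420x560x3 uint8, red, green, blue); there is no depth.
- eyes.calibration(name): a dict with "fx", "fy", "cx", "cy" (pixels), "cam_to_world" (4x4, takes a point from camera to world coordinates). Camera axes: x right, y down, z forward; pixel columns grow to the right and rows downward; lengths in mm; the calibration is good to about 2 mm. A picture is of the moment at which its call begins. calibration takes no time and is no camera call.
- finish_job(): hands the job in; it is judged then, once.
The state is a dict: "time_s": time; "joints": joint angles; "dq": joint speeds; "tau": joint torques, N m; "eef_pos": TCP position; "ee_rot": TCP orientation; "force": force on the tool from outside, world axes, zero at the start; "wrist_torque": the same for the moment, N m; "grip_width": opening from 0.0 (shut) to 1.0 (fully open); "grip_force": force on a finger pad.
Only numpy, scipy, OpenCV 4.12 (cv2) and the standard library are available. Lean on these libraries where they do the work, as an engineer would, in place of code of your own. Each camera call takes 0.05 s, during which the arm holds its last target. There are 200 camera calls.

## Working session

There is one attempt and no reset: what is moved stays moved. The work goes in short steps, Python scripts to look and compute and a shell command to move; the robot and the scene stay as the last step left them, time stands still between calls to the robot, and variables do not carry over. Pictures are saved under pics/ and viewed, at most 10 in all, crops included, and the job is handed in when it is done.

```bash
mkdir -p pics; cat > h.py <<'E'
import numpy as np, cv2
from rig import sense, eyes
def snap(n,f):
    im=eyes.capture(n); cv2.imwrite(f'pics/{f}.png',im[:,:,::-1]); return im
def ray(n,u,v,z):
    c=eyes.calibration(n); T=np.array(c['cam_to_world']); d=T[:3,:3]@[(u-c['cx'])/c['fx'],(v-c['cy'])/c['fy'],1]
    o=T[:3,3]; return o+d*(z-o[2])/d[2]
def proj(n,p):
    c=eyes.calibration(n); T=np.linalg.inv(np.array(c['cam_to_world'])); q=T[:3,:3]@p+T[:3,3]
    return c['fx']*q[0]/q[2]+c['cx'], c['fy']*q[1]/q[2]+c['cy']
E
python3 - <<'E'
from h import *
snap('top','t0');snap('scene','s0')
s=sense();print(s['eef_pos'],s['ee_rot'],s['time_s'],s['grip_width'])
for n in('top','scene'):print(np.round(eyes.calibration(n)['cam_to_world'],2))
E
```

```text
[228.60240467 472.37886564 241.80058035] [-2.44772144e-04  2.23461726e-01  9.74712535e-01 -5.21646916e-04] 0.1 0.9970758970706521
[[-1.00000e-02 -9.80000e-01  1.90000e-01  4.09170e+02]
 [-1.00000e+00  2.00000e-02  2.00000e-02  4.15300e+01]
 [-2.00000e-02 -1.90000e-01 -9.80000e-01  1.10845e+03]
 [ 0.00000e+00  0.00000e+00  0.00000e+00  1.00000e+00]]
[[-5.10000e-01  6.60000e-01 -5.60000e-01  1.20963e+03]
 [ 8.60000e-01  3.90000e-01 -3.30000e-01  4.04650e+02]
 [ 0.00000e+00 -6.40000e-01 -7.60000e-01  9.73170e+02]
 [ 0.00000e+00  0.00000e+00  0.00000e+00  1.00000e+00]]
```

View pics/t0.png

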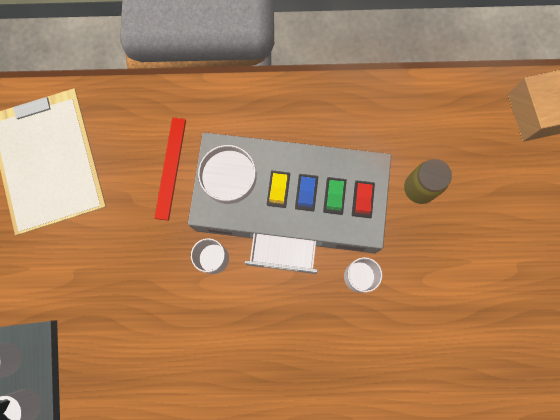

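View pics/s0.png

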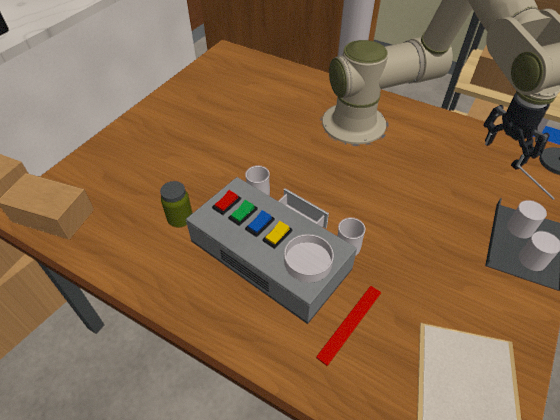

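The top view shows the case around (290,190), with yellow, blue, green, red at (278,189), (307,192), (335,195), (364,198). The drawer front is at (281,268) and the cans at (209,256) and (363,275). I'll enlarge this area.

```bash
python3 - <<'E'
from h import *
im=cv2.imread('pics/t0.png')[120:300,175:405]
cv2.imwrite('pics/t0c.png',cv2.resize(im,None,fx=3.3,fy=3.3,interpolation=cv2.INTER_CUBIC))
E
```

```text
(no output)
```

View pics/t0c.png

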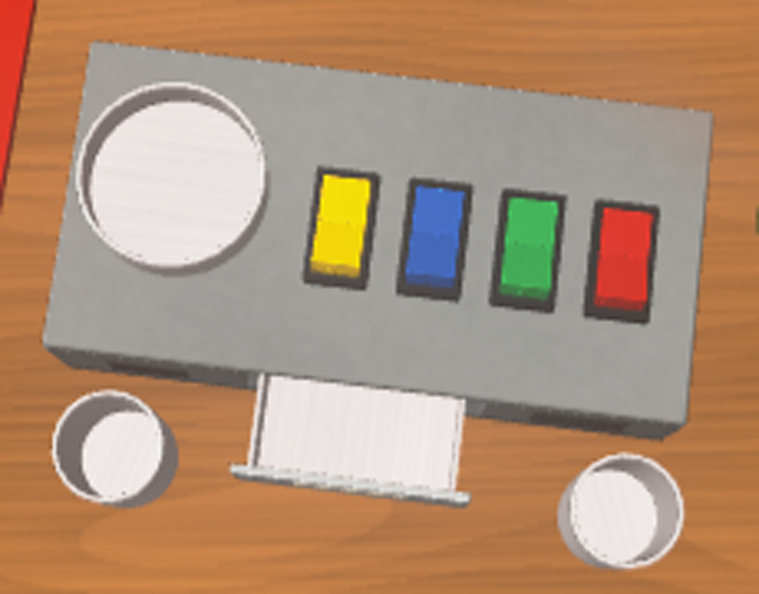

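The crop shows the case-top corners at (92,43), (712,113), (686,424) and (45,345). The drawer plate's top edge runs from (232,474) to (468,502), and the can rims are at (115,447) and (622,510).

```bash
cat >> h.py <<'E'
def fit(L,W):
    L=np.array(L,float)[:,:2];W=np.array(W)[:,:2];a=L-L.mean(0);b=W-W.mean(0)
    th=np.arctan2((a[:,0]*b[:,1]-a[:,1]*b[:,0]).sum(),(a*b).sum())
    R=np.array([[np.cos(th),-np.sin(th)],[np.sin(th),np.cos(th)]]);t=W.mean(0)-R@L.mean(0)
    return th,R,t,np.abs(L@R.T+t-W).max()
E
python3 - <<'E'
from h import *
f=lambda u,v,z:ray('top',(u+.5)/3.3+175-.5,(v+.5)/3.3+120-.5,z)
C=[(92,43),(712,113),(686,424),(45,345)]
W=[f(u,v,100) for u,v in C]; L=[(100,200),(100,-200),(-100,-200),(-100,200)]
th,R,t,e=fit(L,W);print('th',th,t,'err',e)
tl=lambda p:np.round(R.T@(p[:2]-t),1)
for n,p in dict(dl=f(233,475,82),dr=f(468,503,82),ca=f(115,447,85),cb=f(622,510,85),pan=f(172,177,134)).items():print(n,np.round(p),tl(p))
# rocker bounding centers (pivot height ~109-ish)
for n,u,v in(('y',342,229),('b',434,239),('g',527,251),('r',622,262)):print(n,tl(f(u,v,110)))
g=lambda x,y:np.round(R@[x,y]+t,1)
print('press',[g(-27,y) for y in(24,-34,-92,-150)])
s=sense();q=s['ee_rot'];from scipy.spatial.transform import Rotation as Ro
print(Ro.from_quat([*q[1:],q[0]]).as_matrix().round(3))
E
```

```text
th -0.13788418704776806 [637.92040939  36.43105687] err 2.2207972553689217
dl [487. 131.  82.] [-162.5   73.1]
dr [468. -14.  82.] [-161.8  -73.2]
ca [505. 204.  85.] [-154.5  147.9]
cb [ 462. -108.   85.] [-154.7 -167. ]
pan [665. 164. 134.] [  8.9 129.6]
y [-5.6 23.9]
b [ -5.1 -33.3]
g [ -5.8 -91. ]
r [  -5.7 -149.5]
press [array([614.5,  63.9]), array([606.5,   6.5]), array([598.5, -51. ]), array([ 590.6, -108.4])]
[[-0.9    0.436 -0.001]
 [ 0.436  0.9   -0.001]
 [ 0.    -0.001 -1.   ]]
```

The fit is good: the rocker positions match the given ones within 1 mm. The drawer face is at case x ≈ -162, so it is about 56 mm open. Rocker order from the left is yellow, blue, green, red. I'll align the tool with the case, shut the fingers and go in front of the drawer.

```bash
python3 -m jog '[[0,0,0,0,0,-0.104,0],[0,0,0,0,0,-0.104,0],[0,0,0,0,0,-0.104,0]]' 40 >/dev/null
python3 -m jog '[[-0.025,-0.037,0,0,0,0,0],[-0.025,-0.037,0,0,0,0,0],[-0.025,-0.037,0,0,0,0,0],[-0.025,-0.037,0,0,0,0,0],[-0.025,-0.037,0,0,0,0,0]]' >/dev/null
python3 -m jog '[[-0.025,-0.037,0,0,0,0,0],[-0.025,-0.037,0,0,0,0,0],[-0.025,-0.037,0,0,0,0,0],[-0.025,-0.037,0,0,0,0,0],[-0.025,-0.037,0,0,0,0,0]]'
cat >> h.py <<'E'
TH=-0.1379;RC=np.array([[np.cos(TH),-np.sin(TH)],[np.sin(TH),np.cos(TH)]]);TC=np.array([637.9,36.4])
def where():
    from scipy.spatial.transform import Rotation as Ro
    s=sense();q=s['ee_rot'];M=Ro.from_quat([*q[1:],q[0]]).as_matrix();p=s['eef_pos']
    print('case xy',np.round(RC.T@(p[:2]-TC),1),'z',round(p[2],1),'tool xyz in case',np.round((RC.T@M[:2]).T,3).tolist(),'F',np.round(s['force'],1),'t',s['time_s'],'w',round(s['grip_width'],3))
E
python3 -c "from h import *;where()"
```

```text
time_s: 1.4
eef_pos: [425.5, 69.7, 242.2]
ee_rot: [-0.0, 0.069, 0.998, 0.0]
force: [-0.1, 0.9, 0.7]
grip_width: -0.0
grip_force: 0.0
case xy [-215.     3.8] z 242.2 tool xyz in case [[-1.0, 0.001], [0.001, 1.0], [-0.0, 0.0]] F [-0.1  0.9  0.7] t 1.4 w -0.0
```

```bash
python3 -m jog '[[0,-0.004,0.035,0,0,0,0],[0,0,0.035,0,0,0,0],[0,0,0.035,0,0,0,0],[0,0,0.035,0,0,0,0],[0,0,0.034,0,0,0,0]]' >/dev/null
python3 -m jog '[[0,0,0,0,0,0,0],[-0.015,0,0,0,0,0,0],[-0.015,0,0,0,0,0,0],[-0.010,0,0,0,0,0,0],[-0.010,0,0,0,0,0,0]]'; python3 -c "from h import *;where()"
python3 -m jog '[[-0.01,0,0,0,0,0,0],[-0.01,0,0,0,0,0,0],[-0.01,0,0,0,0,0,0],[-0.005,0,0,0,0,0,0],[0,0,0,0,0,0,0]]'; python3 -c "from h import *;where()"
```

```text
time_s: 2.4
eef_pos: [474.7, 60.6, 69.3]
ee_rot: [0.0, 0.069, 0.998, -0.0]
force: [-1.4, -0.1, 0.7]
grip_width: 0.002
grip_force: 0.9
case xy [-165.     1.6] z 69.3 tool xyz in case [[-1.0, 0.001], [0.001, 1.0], [0.0, -0.0]] F [-1.4 -0.1  0.7] t 2.4 w 0.002
time_s: 2.9
eef_pos: [509.5, 55.6, 68.2]
ee_rot: [0.0, 0.069, 0.998, -0.0]
force: [-1.0, 0.2, -0.8]
grip_width: 0.0
grip_force: 0.0
case xy [-129.9    1.4] z 68.2 tool xyz in case [[-1.0, 0.001], [0.001, 1.0], [0.001, -0.0]] F [-1.   0.2 -0.8] t 2.9 w 0.0
```

Now the slow final approach, watching the force for the stop.

```bash
python3 -m jog '[[-0.004,0,0,0,0,0,0],[-0.004,0,0,0,0,0,0],[-0.002,0,0,0,0,0,0],[-0.002,0,0,0,0,0,0],[0,0,0,0,0,0,0]]'; python3 -c "from h import *;where()"
```

```text
time_s: 3.4
eef_pos: [520.9, 54.1, 68.3]
ee_rot: [0.0, 0.069, 0.998, -0.0]
force: [-0.1, -0.6, -0.1]
grip_width: 0.001
grip_force: 0.1
case xy [-118.3    1.4] z 68.3 tool xyz in case [[-1.0, 0.001], [0.001, 1.0], [0.0, -0.0]] F [-0.1 -0.6 -0.1] t 3.4 w 0.001
```

```bash
for i in 1 2; do python3 -m jog '[[-0.001,0,0,0,0,0,0],[-0.001,0,0,0,0,0,0],[0,0,0,0,0,0,0]]' | grep force; python3 -c "from h import *;where()";done
```

```text
force: [-0.8, -0.4, -0.0]
grip_force: 0.4
case xy [-116.4    1.5] z 68.3 tool xyz in case [[-1.0, 0.001], [0.001, 1.0], [0.0, -0.0]] F [-0.8 -0.4 -0. ] t 3.7 w 0.002
force: [-8.4, 0.7, 5.1]
grip_force: 3.9
case xy [-115.5    1.4] z 68.3 tool xyz in case [[-1.0, 0.001], [0.001, 1.0], [-0.003, -0.0]] F [-8.4  0.7  5.1] t 4.0 w 0.001
```

```bash
python3 -m jog '[[-0.001,0,0,0,0,0,0],[0,0,0,0,0,0,0]]' | grep force; python3 -c "from h import *;where()"
python3 -m jog '[[0.01,0,0,0,0,0,0],[0.03,0,0,0,0,0,0],[0,0,-0.045,0,0,0,0],[0,0,-0.045,0,0,0,0],[0,0,0,0,0,0,0]]'>/dev/null
python3 - <<'E'
from h import *
where()
im=snap('top','t1')[120:300,175:405,::-1]
cv2.imwrite('pics/t1c.png',cv2.resize(im,None,fx=3.3,fy=3.3,interpolation=cv2.INTER_CUBIC))
E
```

```text
force: [-13.4, -0.0, 10.8]
grip_force: 6.7
case xy [-115.5    1.5] z 68.3 tool xyz in case [[-1.0, 0.0], [0.0, 1.0], [-0.005, -0.0]] F [-13.4  -0.   10.8] t 4.2 w 0.002
case xy [-151.1    1.7] z 163.8 tool xyz in case [[-1.0, 0.001], [0.001, 1.0], [0.011, 0.0]] F [-0.4  0.2 -0.8] t 4.7 w 0.0
```

View pics/t1c.png

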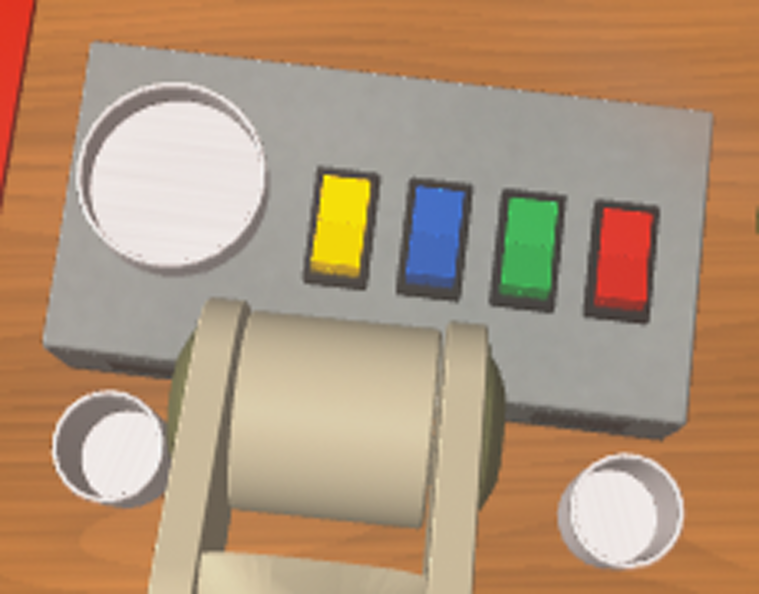

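The drawer stopped hard at the expected place, though the arm hides it in this view. All the rockers are still off (blue at crop (434,240)). Blue press next.

```bash
python3 -m jog '[[-0.04,-0.012,0,0,0,0,0],[-0.04,-0.012,0,0,0,0,0],[-0.043,-0.012,0,0,0,0,0],[0,0,0.015,0,0,0,0],[0,0,0.008,0,0,0,0]]'>/dev/null; python3 -c "from h import *;where()"
python3 -m jog '[[0,0,0.003,0,0,0,0],[0,0,0.003,0,0,0,0],[0,0,0.002,0,0,0,0],[0,0,0,0,0,0,0]]'|grep force;  python3 -c "from h import *;where()"
```

```text
case xy [-30.8 -35.2] z 132.7 tool xyz in case [[-1.0, 0.002], [0.002, 1.0], [-0.003, -0.0]] F [-2.  -3.   3.4] t 5.25 w -0.003
force: [-1.0, 1.3, 0.3]
grip_force: 0.0
case xy [-30.9 -34.3] z 127.4 tool xyz in case [[-1.0, 0.001], [0.001, 1.0], [0.0, 0.0]] F [-1.   1.3  0.3] t 5.65 w 0.001
```

```bash
for i in 1 2 3; do python3 -m jog '[[0,0,0.001,0,0,0,0],[0,0,0,0,0,0,0]]' >/dev/null;  python3 -c "from h import *;where()"; done
```

```text
case xy [-30.6 -34.3] z 127.0 tool xyz in case [[-1.0, 0.001], [0.001, 1.0], [0.001, 0.0]] F [-2.3  0.8  4.5] t 5.85 w 0.001
case xy [-30.6 -34.4] z 126.8 tool xyz in case [[-1.0, 0.001], [0.001, 1.0], [0.001, 0.0]] F [-5.9  0.2 10.3] t 6.05 w -0.002
case xy [-30.6 -34.3] z 126.7 tool xyz in case [[-1.0, 0.001], [0.001, 1.0], [0.001, -0.0]] F [-8.7  1.9 18.6] t 6.25 w 0.001
```

Blue has bottomed at tip height 116 with 19 N. Yellow is next, 58 mm to the left.

```bash
python3 -m jog '[[0,0,-0.013,0,0,0,0],[0,0,-0.013,0,0,0,0],[0,0.029,0,0,0,0,0],[0,0.029,0,0,0,0,0],[0,0,0,0,0,0,0]]'>/dev/null; python3 -c "from h import *;where()"
python3 -m jog '[[0,0,0.008,0,0,0,0],[0,0,0.006,0,0,0,0],[0,0,0.004,0,0,0,0],[0,0,0.004,0,0,0,0],[0,0,0.001,0,0,0,0]]'>/dev/null;  python3 -c "from h import *;where()"
for i in 1 2 3; do python3 -m jog '[[0,0,0.001,0,0,0,0],[0,0,0,0,0,0,0]]' >/dev/null;  python3 -c "from h import *;where()"; done
```

```text
case xy [-30.6  26.2] z 151.0 tool xyz in case [[-1.0, -0.002], [-0.002, 1.0], [0.001, 0.001]] F [ 0.7 -0.8 -0. ] t 6.75 w -0.001
case xy [-30.7  22.8] z 127.0 tool xyz in case [[-1.0, 0.001], [0.001, 1.0], [-0.001, -0.0]] F [-4.9 -1.2  6.5] t 7.25 w 0.0
case xy [-30.6  22.9] z 126.9 tool xyz in case [[-1.0, 0.001], [0.001, 1.0], [-0.0, -0.001]] F [-5.5 -1.9  7.3] t 7.45 w 0.001
case xy [-30.6  22.9] z 126.8 tool xyz in case [[-1.0, 0.001], [0.001, 1.0], [0.0, -0.001]] F [-8.5 -1.4 14.2] t 7.65 w 0.001
case xy [-30.5  22.9] z 126.6 tool xyz in case [[-1.0, 0.001], [0.001, 1.0], [0.001, -0.001]] F [-10.   -1.5  19.9] t 7.85 w -0.003
```

Yellow is down as well. Green is 116 mm to the right. I'll then retreat and look.

```bash
python3 -m jog '[[0,0,-0.016,0,0,0,0],[0,0,-0.016,0,0,0,0],[0,-0.039,0,0,0,0,0],[0,-0.039,0,0,0,0,0],[0,-0.037,0,0,0,0,0]]'>/dev/null
python3 -m jog '[[0,0,0,0,0,0,0],[0,0,0,0,0,0,0]]'>/dev/null; python3 -c "from h import *;where()"
python3 -m jog '[[0,0,0.012,0,0,0,0],[0,0,0.008,0,0,0,0],[0,0,0.005,0,0,0,0],[0,0,0.004,0,0,0,0],[0,0,0.001,0,0,0,0]]'>/dev/null;  python3 -c "from h import *;where()"
for i in 1 2 3; do python3 -m jog '[[0,0,0.001,0,0,0,0],[0,0,0,0,0,0,0]]' >/dev/null;  python3 -c "from h import *;where()"; done
```

```text
case xy [-30.5 -92.1] z 156.2 tool xyz in case [[-1.0, 0.003], [0.003, 1.0], [0.0, 0.0]] F [ 0.4 -0.6 -0.8] t 8.55 w -0.001
case xy [-30.9 -90.9] z 126.8 tool xyz in case [[-1.0, 0.0], [0.0, 1.0], [-0.001, 0.0]] F [-7.3  3.8 13.6] t 9.05 w -0.002
case xy [-30.9 -90.9] z 126.7 tool xyz in case [[-1.0, 0.0], [0.0, 1.0], [-0.0, 0.0]] F [-8.1  4.3 14.8] t 9.25 w 0.001
case xy [-30.9 -90.9] z 126.6 tool xyz in case [[-1.0, 0.0], [0.0, 1.0], [0.0, 0.0]] F [-12.    4.2  21.7] t 9.45 w 0.005
case xy [-30.8 -90.9] z 126.5 tool xyz in case [[-1.0, -0.0], [-0.0, 1.0], [0.001, -0.0]] F [-14.7   4.3  28.1] t 9.65 w -0.002
```

```bash
python3 -m jog '[[0,0,-0.03,0,0,0,0],[0,0,-0.04,0,0,0,0],[0,0,-0.04,0,0,0,0],[0.03,0.03,0,0,0,0,0],[0.03,0.04,0,0,0,0,0]]'>/dev/null
python3 -m jog '[[0.035,0.035,0,0,0,0,0],[0.035,0.035,0,0,0,0,0],[0.035,0.035,0,0,0,0,0],[0.03,0.035,0,0,0,0,0],[0.02,0.04,0,0,0,0,0]]'>/dev/null
python3 -m jog '[[0.02,0.04,0,0,0,0,0],[0.02,0.04,0,0,0,0,0],[0.02,0.04,0,0,0,0,0],[0.01,0.04,0,0,0,0,0],[0,0,0,0,0,0,0]]'>/dev/null
python3 - <<'E'
from h import *
where()
a=snap('top','t2')[120:300,175:405,::-1];b=snap('scene','s2')[160:310,180:380,::-1]
r=lambda x:cv2.resize(x,(400,int(400*x.shape[0]/x.shape[1])),interpolation=cv2.INTER_CUBIC)
a,b=r(a),r(b);b=cv2.copyMakeBorder(b,0,a.shape[0]-b.shape[0],0,0,cv2.BORDER_CONSTANT) if a.shape[0]>b.shape[0] else b[:a.shape[0]]
cv2.imwrite('pics/c2.png',np.hstack([a,b]))
E
```

```text
case xy [-317.1  322.1] z 232.7 tool xyz in case [[-1.0, -0.004], [-0.004, 1.0], [0.0, 0.001]] F [-0.1 -0.5  0.4] t 11.15 w -0.001
```

View pics/c2.png

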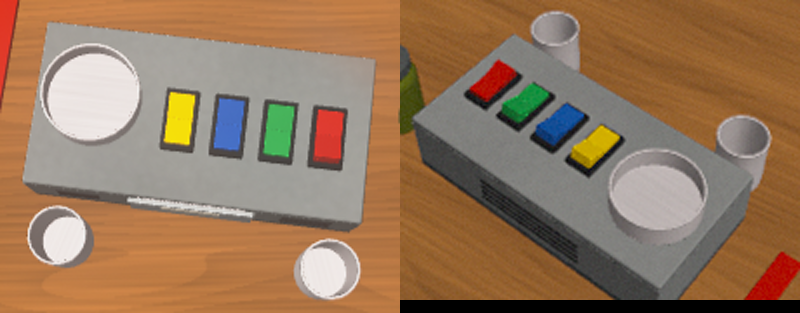

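The drawer plate lies against the case front at (190,208). Yellow, blue and green show their far halves up, red is unchanged, and the cans haven't moved.

```bash
python3 -c "from rig import finish_job;print(finish_job())"
```

```text
the job is handed in; nothing more can be done
None
```

The job is handed in at about 11 s: the drawer is home, blue, yellow and green were pressed fully down in that order, and red, the cans, the jar and the bar were left alone.

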